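Stand the toppled microphones back on their charging dock and start the charge

TASK

The cordless table microphones have been knocked over. Press the round key on the console to wake the charging dock, then stand every microphone that is there upright, foot down, on the dock's plate and let go of it. When all of them stand there, press the square key and then the bar key, one key at a time, and leave the stapler and pen cup where they are.

Things in the scene. Friction and masses are not known exactly. Their poses are not given: they have to be found in the camera images.
- dock: fixed charging dock: low flat aluminium plate 140 mm (local x) by 400 mm (local y) with a grey pad on it, its top 14 mm above the desk, free on all sides. Faint brass strips mark four places for microphones, 92 mm apart, at local y -138, -46, 46 and 138 mm, x 0, but a microphone charges anywhere on the plate. Origin at the centre of the underside, on the desk; local -x is the front, towards the robot.
- mic1_mid (a point): cordless table microphone, white square column 44 x 44 mm, 100 mm long, about 160 g; head end a domed steel grille (last 22 mm, 43 mm across), foot end grey-black with a brass disc. Starts lying on a side face, head roughly to the left or right seen from the robot; may be absent. Point: its centre, half-way along, on the axis. Local x points foot to head, y and z square to the side faces.
- mic2_mid (a point): cordless table microphone, white square column 44 x 44 mm, 100 mm long, about 160 g; head end a domed steel grille (last 22 mm, 43 mm across), foot end grey-black with a brass disc. Starts lying on a side face, head roughly to the left or right seen from the robot; may be absent. Point: its centre, half-way along, on the axis. Local x points foot to head, y and z square to the side faces.
- mic3_mid (a point): cordless table microphone, white square column 44 x 44 mm, 100 mm long, about 160 g; head end a domed steel grille (last 22 mm, 43 mm across), foot end grey-black with a brass disc. Starts lying on a side face, head roughly to the left or right seen from the robot; may be absent. Point: its centre, half-way along, on the axis. Local x points foot to head, y and z square to the side faces.
- mic4_mid (a point): cordless table microphone, white square column 44 x 44 mm, 100 mm long, about 160 g; head end a domed steel grille (last 22 mm, 43 mm across), foot end grey-black with a brass disc. Starts lying on a side face, head roughly to the left or right seen from the robot; may be absent. Point: its centre, half-way along, on the axis. Local x points foot to head, y and z square to the side faces.
- console: fixed control console beside the dock (left or right), grey box 100 mm (local x) by 160 mm (local y) by 28 mm high, with a row of three white spring keys of different shape along local y, 46 mm apart. Origin at the centre of the underside.
- key_round (a joint): middle key, round, 28 mm across; its joint value is the travel in m: 0 released, 0.005 fully down; spring, 1.8 N to start, about 5 N fully down; it counts as pressed beyond 3.5 mm. Moves straight down.
- key_round_top (a point): centre of the top face of the round key, 38.5 mm above the desk when released
- key_square (a joint): key at the +y end of the row (left as seen from the robot), square, 24 x 24 mm; its joint value is the travel in m: 0 released, 0.005 fully down; spring, 1.8 N to start, about 5 N fully down; it counts as pressed beyond 3.5 mm. Moves straight down.
- key_square_top (a point): centre of the top face of the square key, 38.5 mm above the desk when released
- key_bar (a joint): key at the -y end of the row (right as seen from the robot), bar-shaped, 40 mm (local x) by 14 mm; its joint value is the travel in m: 0 released, 0.005 fully down; spring, 1.8 N to start, about 5 N fully down; it counts as pressed beyond 3.5 mm. Moves straight down.
- key_bar_top (a point): centre of the top face of the bar key, 38.5 mm above the desk when released
- stapler: bystander: red stapler on the other side of the dock from the console, loose, 40 x 135 x 47 mm, origin under its centre; leave alone
- pencup: bystander: empty glass pen cup, loose, 76 mm across, 95 mm high, beyond the dock's left end, origin under its centre; leave alone
Mind the look-alikes: they are no part of the job. Leave any blue or green look-alike of the part that bears mic2_mid alone.

How it is judged (in metres and radians):
On the way, in this order (a step that is already met when the one before it is completed fails the run):
1. the round key is pressed (value of joint key_round above 0.0035 m), for 0.1 s.
2. every microphone present stands upright, foot down, on the dock plate, released (angle between each of mic1_mid, mic2_mid, mic3_mid, mic4_mid's own x axis and vertical below 0.12 rad and x of mic1_mid in the frame of dock between -0.055 and 0.055 m and y of mic1_mid in the frame of dock between -0.185 and 0.185 m and z of mic1_mid in the frame of dock between 0.058 and 0.07 m and linear speed of each of mic1, mic2, mic3, mic4 below 0.03 m/s and contact force between the fingers and mic1 below 0.1 N and x of mic2_mid in the frame of dock between -0.055 and 0.055 m and y of mic2_mid in the frame of dock between -0.185 and 0.185 m and z of mic2_mid in the frame of dock between 0.058 and 0.07 m and contact force between the fingers and mic2 below 0.1 N and x of mic3_mid in the frame of dock between -0.055 and 0.055 m and y of mic3_mid in the frame of dock between -0.185 and 0.185 m and z of mic3_mid in the frame of dock between 0.058 and 0.07 m and contact force between the fingers and mic3 below 0.1 N and x of mic4_mid in the frame of dock between -0.055 and 0.055 m and y of mic4_mid in the frame of dock between -0.185 and 0.185 m and z of mic4_mid in the frame of dock between 0.058 and 0.07 m and contact force between the fingers and mic4 below 0.1 N), for 0.3 s.
3. the square key is pressed (value of joint key_square above 0.0035 m), for 0.1 s.
4. the bar key is pressed (value of joint key_bar above 0.0035 m), for 0.1 s.
At the end, for the whole second after the job is handed in: Every microphone present stands within 0.12 rad of upright, head up, with its foot on the dock plate (its centre at least 15 mm inside the front and back edges and 15 mm inside the ends), at rest and released; all keys are up again (all of step 2 and value of joint each of key_round, key_square, key_bar below 0.002 m); the robot touches nothing.
It fails at once if two keys are down at the same time (value of joint each of key_round, key_square above 0.003 m or value of joint each of key_round, key_bar above 0.003 m or value of joint each of key_square, key_bar above 0.003 m).
It fails at once if the stapler or pen cup is moved more than 3 cm or tipped (distance of any of stapler, pencup from where it was at the start of the episode above 0.03 m or angle between any of stapler, pencup's own z axis and vertical above 0.35 rad).
Of mic1, mic2, mic3, mic4 only 3 to 4 are there at a start; the rules pass over those that are not, and their reading is None.
At some moment in a run one of mic1, mic2, mic3, mic4 may be knocked a few centimetres aside while the robot is not near it.
Once in a run the grip may slacken for a moment while it holds something.
It also fails if it takes over 210 s, if anything falls off the work surface, if the arm or the gripper's body presses on something with over 40 N, if the wrist force passes 120 N, or if a joint passes its speed limit or range.

ROBOT

A 6-joint arm with a two-finger parallel gripper is mounted at the origin on the work surface. World frame = base frame: x ahead of the robot, y to its left, z up, the work surface at z = 0. Lengths are in mm, angles in rad, forces in N, time in s.
With the tool pointing down it reaches from about 325 to 875 mm from the base axis. Payload 4.4 kg.
Tool frame: the origin (TCP) lies on the centre line of the jaws, within the pads' length; the fingertips stand ahead of it and the grasp point (between the pads) lies 6 mm ahead of it (ctrl.tcp_to_tips is the z of the fingertips in the tool frame, in mm); z points along the fingers, y is the direction in which the jaws open and shut (so a half turn about z gives the same grasp; the last joint's range is limited). The gripper opens to 85 mm and grips with 20 to 120 N. Pads are 22 mm wide; open, the fingers measure 114 mm over their backs; the gripper's body (76 mm by 85 mm) begins 54 mm behind the grasp point. The pads swing forward as they close: fully open they stand 13 mm farther back than shut.
Start: joints at [-1.315, 0.207, 1.542, -0, 1.393, -0.15], TCP at [227.5, -528.083, 256.282] pointing down, gripper open.
Joint ranges: [-2.73, 2.73], [-0.86, 2.22], [0.23, 2.46], [-1.11, 4.25], [0.08, 2.63], [-2.82, 2.82]. Speed limits (rad/s): [2.79, 2.79, 3.14, 3.14, 3.14, 3.14].

INTERFACE

Orientations are given as a 3x3 rotation matrix whose columns are the frame's x, y, z axes.
In Python, from plant import ctrl, sensors, optics gives the robot as it stands. Calls block until the motion is done:
- ctrl.move_ptp(position, orientation): joint-space move of the TCP to a pose.
- ctrl.move_l(position, rot=None, vel=150, threshold=None): straight line of the TCP; rot=None keeps the orientation; vel is the mean speed in mm/s. With threshold (N) it stops when the force on the tool has changed by that much, and returns True; else False.
- ctrl.set_joints(angles): joint-space move.
- ctrl.gripper_to(opening, force=None): finger opening in mm; force is the grip in N (None keeps the last); returns when the fingers have stopped.
- ctrl.hold(seconds).
- ctrl.solve_ik(position, orientation): joint angles nearest the present ones, or None.
- sensors.read_state(): the state.
- optics.grab_frame(name): name is "side" or "top"; returns (picture, depth): 384x512x3 uint8, red, green, blue; 384x512 float32, mm along the optical axis (not along the pixel's ray), 0 where there is no reading.
- optics.camera_params(name): a dict with "mtx" (3x3 intrinsics, pixels), "R" (3x3) and "t" (3): a world point X has camera coordinates R X + t. Camera axes: x right, y down, z forward; pixel columns grow to the right and rows downward; lengths in mm; the calibration is good to about 2 mm. A picture is of the moment at which its call begins. camera_params takes no time and is no camera call.
A pose or a line that the arm cannot do raises ctrl.MotionError and nothing moves.
- ctrl.finish_job(): hands the job in, once; it reports no verdict.
The state is a dict: "t": time; "q": joint angles; "qvel": joint speeds; "tau": joint torques, N m; "eef_pos": TCP position; "eef_rot": TCP orientation; "force": force on the tool from outside, world axes, zero at the start; "wrist_torque": the same for the moment, N m; "grip_width": finger opening in mm.
Only numpy, scipy, OpenCV 4.12 (cv2) and the standard library are available. Lean on these libraries where they do the work, as an engineer would, in place of code of your own. Each camera call takes 0.05 s, during which the arm holds its last target.

## Working session

There is one attempt and no reset: what is moved stays moved. The work goes in short steps, each a Python script; the robot and the scene stay as the last script left them, time stands still between calls to the robot, and variables do not carry over. Pictures are saved under pics/ and viewed, and the job is handed in when it is done.

```bash
ls; mkdir -p pics; python3 - <<'E'
from plant import ctrl,sensors,optics
import cv2,numpy as np
s=sensors.read_state();print(s['t'],s['eef_pos'],s['grip_width'],ctrl.tcp_to_tips)
for n in('top','side'):
    im,d=optics.grab_frame(n);cv2.imwrite(f'pics/{n}0.png',im[:,:,::-1]);np.save(f'pics/{n}0d.npy',d)
    p=optics.camera_params(n);print(n,p['mtx'].tolist(),np.round(p['R'],3).tolist(),p['t'],(-p['R'].T@p['t']))
E
```

```text
pics
0.0 [ 227.31791521 -527.39137378  255.09777002] 85.55819958832323 25.0
top [[460.6882624138217, 0.0, 241.9359668312467], [0.0, 460.6882624138217, 198.03173178637556], [0.0, 0.0, 1.0]] [[0.026, -1.0, 0.0], [-0.991, -0.025, -0.131], [0.131, 0.003, -0.991]] [  10.75066446  540.33623658 1312.57556757] [ 363.18838893   20.13458442 1372.0868189 ]
side [[471.38999326883527, 0.0, 259.25191051425867], [0.0, 471.38999326883527, 193.81149238544378], [0.0, 0.0, 1.0]] [[-0.991, -0.131, -0.021], [-0.07, 0.647, -0.759], [0.113, -0.751, -0.651]] [ 517.57941468   68.66795286 1237.38854443] [378.49279863 952.45291973 867.93478166]
```

View pics/top0.png

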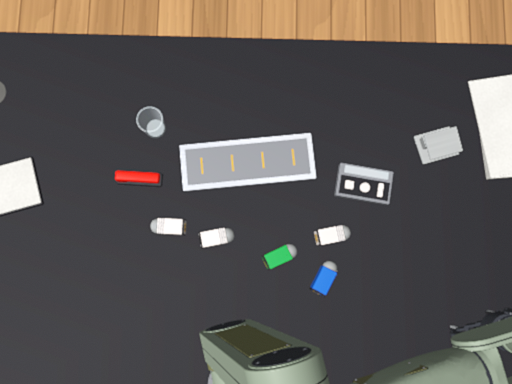

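View pics/side0.png

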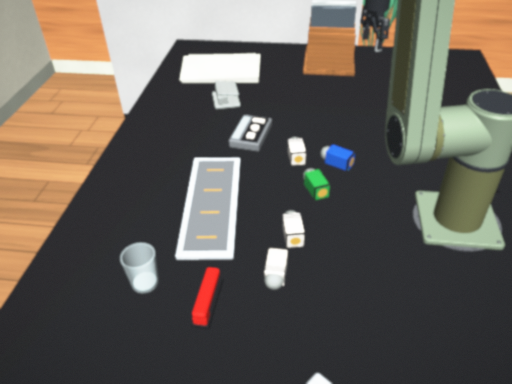

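Top view: there are three white microphones, at (168,226) with its head left, (216,237) with its head right and (331,234) with its head right. The green (279,256) and blue (324,278) ones are look-alikes. The console is at (364,184) and the grey thing at (438,144) is not it, because it has no keys. The dock is at (247,162). The arm could be hiding a fourth microphone, so I'll look again once it has moved.

```bash
cat > h.py <<'E'
from plant import ctrl,sensors,optics
import cv2,numpy as np
def grab(n,tag):
    im,d=optics.grab_frame(n);cv2.imwrite(f'pics/{tag}.png',im[:,:,::-1]);return im,d
def ray(n,u,v,z):
    p=optics.camera_params(n);R,t=np.array(p['R']),np.array(p['t'])
    c=-R.T@t;d=R.T@np.linalg.inv(p['mtx'])@np.array([u,v,1.]);return c+d*(z-c[2])/d[2]
def proj(n,X):
    p=optics.camera_params(n);q=p['mtx']@(p['R']@np.asarray(X,float)+p['t']);return q[:2]/q[2]
def rect_of(n,mask,z):
    """min-area rect of masked contour, on the plane z -> centre, long-axis unit, L, W"""
    c=max(cv2.findContours(mask,cv2.RETR_EXTERNAL,cv2.CHAIN_APPROX_NONE)[0],key=cv2.contourArea)[:,0]
    w=np.array([ray(n,u,v,z)[:2] for u,v in c],np.float32)
    b=cv2.boxPoints(cv2.minAreaRect(w));e1=b[1]-b[0];e2=b[2]-b[1]
    if np.linalg.norm(e1)<np.linalg.norm(e2): e1,e2=e2,e1
    return b.mean(0),e1/np.linalg.norm(e1),np.linalg.norm(e1),np.linalg.norm(e2),c.mean(0)
def crop(im,u0,u1,v0,v1,k,tag):
    cv2.imwrite(f'pics/{tag}.png',cv2.resize(im[v0:v1,u0:u1,::-1],None,fx=k,fy=k,interpolation=cv2.INTER_CUBIC))
def mics(n,im,z=44,white=185,zmin=60):
    m=((im.min(2)>white)&(im.max(2).astype(int)-im.min(2)<25)).astype(np.uint8)
    k,l,s,c=cv2.connectedComponentsWithStats(m)
    return [(i,s[i],c[i],(l==i).astype(np.uint8)) for i in range(1,k) if s[i][4]>=zmin]
E
python3 - <<'E'
from h import *
im=cv2.imread('pics/top0.png')[:,:,::-1]
crop(im,140,400,120,300,3,'crop0')
for i,s,c,m in mics('top',im):
    r=rect_of('top',m,44); print(i,s.tolist(),c.round(1),r[0].round(1),r[1].round(3),round(float(r[2])),round(float(r[3])))
# dock: bright rim + grey pad; 
hsv=cv2.cvtColor(np.ascontiguousarray(im),cv2.COLOR_RGB2HSV)
m=(im.min(2)>90).astype(np.uint8)
m=cv2.morphologyEx(m,cv2.MORPH_CLOSE,np.ones((5,5)))
k,l,s,c=cv2.connectedComponentsWithStats(m)
for i in range(1,k):
    if s[i][4]>300: 
        mm=(l==i).astype(np.uint8);r=rect_of('top',mm,14);print('blob',s[i].tolist(),c[i].round(1),r[0].round(1),r[1].round(3),r[2],r[3])
E
```

```text
1 [468, 75, 44, 103, 3317] [494.5 121.8] [ 774.1 -734. ] [0.988 0.152] 305 133
3 [147, 116, 17, 20, 212] [155.2 127.3] [744.7 285.4] [ 0.486 -0.874] 57 47
5 [414, 127, 48, 36, 1087] [439. 144.] [ 714.8 -552.6] [ 0.293 -0.956] 128 84
7 [179, 133, 137, 58, 1907] [246.6 162.1] [648.2  12.1] [ 0.121 -0.993] 391 138
8 [0, 158, 41, 56, 1718] [ 17.5 185.7] [560.1 686.8] [0.955 0.295] 139 119
9 [344, 165, 45, 15, 372] [366.1 171.9] [ 625.4 -337.3] [0.143 0.99 ] 131 25
12 [345, 180, 9, 9, 74] [348.9 184.2] [ 588.  -286.9] [ 1.    -0.004] 24 23
13 [360, 183, 10, 9, 78] [364.5 187. ] [ 580.4 -332.1] [ 0.026 -1.   ] 27 24
14 [377, 183, 7, 14, 77] [380.  189.6] [ 573.9 -377.4] [ 0.988 -0.152] 41 16
15 [151, 218, 32, 17, 441] [167.3 225.6] [453.2 240.5] [0.027 1.   ] 89 45
16 [318, 226, 29, 19, 396] [331.5 234.5] [ 440.3 -238.9] [ 0.22  -0.975] 79 45
17 [200, 228, 29, 19, 402] [213.7 236.9] [424.4 100.3] [ 0.221 -0.975] 80 45
blob [0, 0, 512, 44, 19373] [269.3  18.6] [1101.9   -3.9] [ 0.026 -1.   ] 1611.116 143.12938
blob [468, 74, 44, 106, 3530] [493.9 122.8] [ 783.4 -746.3] [0.992 0.126] 318.839 138.26328
blob [136, 106, 29, 32, 709] [150.5 121.1] [770.4 310.1] [0.998 0.056] 98.15691 85.02816
blob [413, 126, 50, 39, 1327] [438.1 144. ] [ 722.9 -565.9] [ 0.295 -0.955] 137.83807 92.79535Traceback (most recent call last):
  File "<stdin>", line 13, in <module>
  File "h.py", line 13, in rect_of
    w=np.array([ray(n,u,v,z)[:2] for u,v in c],np.float32)
                ~~~^^^^^^^^^
  File "h.py", line 6, in ray
    p=optics.camera_params(n);R,t=np.array(p['R']),np.array(p['t'])
ValueError: time passes only in moves, steps and waits
```

View pics/crop0.png

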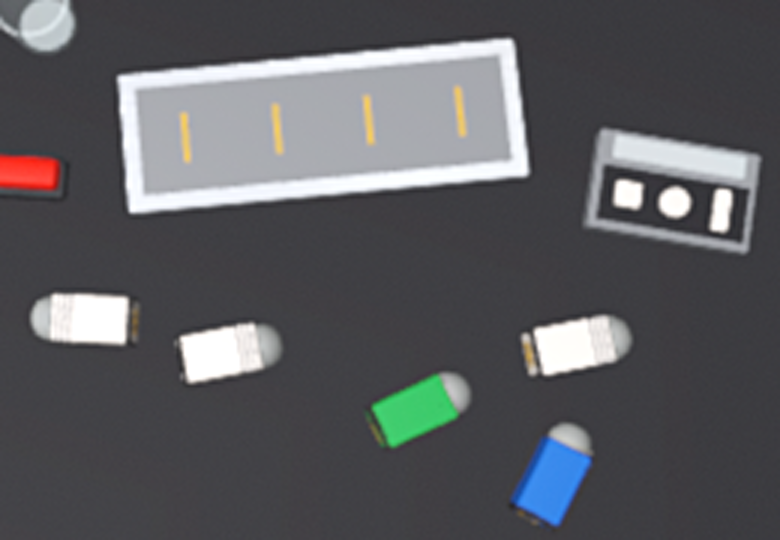

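Confirmed in the crop: the white bodies are clear of the green and blue ones, and the console has square, round and bar keys from left to right. Next I'll compute positions, using depth for full outlines, and check reachability.

```bash
cat >> h.py <<'E'
_P={n:{k:np.array(v) for k,v in optics.camera_params(n).items() if k in('mtx','R','t')} for n in('top','side')}
def ray(n,u,v,z):
    p=_P[n];c=-p['R'].T@p['t'];d=p['R'].T@np.linalg.inv(p['mtx'])@np.array([u,v,1.]);return c+d*(z-c[2])/d[2]
def proj(n,X):
    p=_P[n];q=p['mtx']@(p['R']@np.asarray(X,float)+p['t']);return q[:2]/q[2]
def cloud(n,d):
    p=_P[n];v,u=np.mgrid[:d.shape[0],:d.shape[1]]
    c=np.linalg.inv(p['mtx'])@np.stack([u*d,v*d,d]).reshape(3,-1)
    W=(p['R'].T@(c-p['t'][:,None])).T.reshape(*d.shape,3);W[d<=0]=np.nan;return W
def find_mics(im,d):
    """lying white mics in top view: white blob -> full outline by depth; returns list(centre xy, head dir, L, W, ztop, px)"""
    W=cloud('top',d);out=[]
    z=np.nan_to_num(W[...,2],nan=-99)
    tall=((z>20)&(z<75)).astype(np.uint8);k,l,s,c=cv2.connectedComponentsWithStats(tall,connectivity=4)
    white=(im.min(2)>185)&(im.max(2).astype(int)-im.min(2)<25)
    for i in range(1,k):
        M=l==i;n=(M&white).sum()
        if not(250<s[i][4]<1200) or n<150: continue
        cs=cv2.findContours(M.astype(np.uint8),cv2.RETR_EXTERNAL,cv2.CHAIN_APPROX_NONE)[0][0][:,0]
        w=np.array([ray('top',u,v,40)[:2] for u,v in cs],np.float32)
        b=cv2.boxPoints(cv2.minAreaRect(w));e1=b[1]-b[0];e2=b[2]-b[1]
        if np.linalg.norm(e1)<np.linalg.norm(e2): e1,e2=e2,e1
        L,Wd=np.linalg.norm(e1),np.linalg.norm(e2);a=e1/L;ctr=b.mean(0)
        vs,us=np.nonzero(M);pw=np.array([ray('top',u,v,40)[:2] for u,v in zip(us,vs)])-ctr
        br=im[vs,us].mean(1);q=pw@a;hi=br[q>L/2-12].mean();lo=br[q<-L/2+12].mean()
        wq=(q[white[vs,us]]).mean()
        out.append(dict(c=ctr,a=a if wq<0 else -a,wq=wq,L=L,W=Wd,zt=np.nanpercentile(z[M],80),ends=(hi,lo),px=c[i]))
    return out
E
python3 - <<'E'
from h import *
im=cv2.imread('pics/top0.png')[:,:,::-1];d=np.load('pics/top0d.npy')
for m in find_mics(im,d): print({k:np.round(v,2).tolist() for k,v in m.items()})
for nm,u,v in(('sq',348.9,184.2),('round',364.5,187),('bar',380,189.6)):
    print(nm,ray('top',u,v,38.5).round(1), cloud('top',d)[int(v),int(u)].round(1))
m=(im.min(2)>90).astype(np.uint8);k,l,s,c=cv2.connectedComponentsWithStats(cv2.morphologyEx(m,cv2.MORPH_CLOSE,np.ones((7,7))))
for i in range(1,k):
    if 500<s[i][4] and s[i][2]>100 and s[i][1]>100: print('dock?',s[i],[x.round(3) if hasattr(x,'round') else x for x in rect_of('top',(l==i).astype(np.uint8),14)])
E
```

```text
{'c': [716.8300170898438, -560.010009765625], 'a': [-0.30000001192092896, 0.9599999785423279], 'wq': 5.43, 'L': 116.83000183105469, 'W': 76.08000183105469, 'zt': 57.88, 'ends': [203.32, 150.76], 'px': [441.47, 143.2]}
{'c': [451.6400146484375, 238.88999938964844], 'a': [0.019999999552965164, 1.0], 'wq': -0.52, 'L': 99.7300033569336, 'W': 45.36000061035156, 'zt': 45.91, 'ends': [180.92, 146.15], 'px': [167.81, 226.3]}
{'c': [439.010009765625, -238.58999633789062], 'a': [0.20999999344348907, -0.9800000190734863], 'wq': -1.67, 'L': 100.0999984741211, 'W': 44.369998931884766, 'zt': 45.9, 'ends': [160.73, 133.96], 'px': [331.47, 234.95]}
{'c': [423.67999267578125, 96.94999694824219], 'a': [0.2199999988079071, -0.9800000190734863], 'wq': -5.87, 'L': 99.58000183105469, 'W': 44.66999816894531, 'zt': 46.02, 'ends': [143.45, 158.19], 'px': [215.13, 237.28]}
sq [ 588.4 -287.9   38.5] [ 588.4 -284.6   41.5]
round [ 581.3 -333.5   38.5] [ 580.2 -330.5   44.5]
bar [ 574.7 -378.8   38.5] [ 576.5 -378.9   38.2]
dock? [ 179  132  138   60 6389] [array([654.658,  12.355], dtype=float32), array([ 0.121, -0.993], dtype=float32), np.float32(404.631), np.float32(146.275), array([246.79 , 161.592])]
dock? [ 199  325  125   59 2977] [array([ 97.092, -39.808], dtype=float32), array([ 0.026, -1.   ], dtype=float32), np.float32(351.879), np.float32(159.39), array([250.622, 361.328])]
dock? [ 389  331  123   53 3203] [array([ 102.518, -579.809], dtype=float32), array([ 0.026, -1.   ], dtype=float32), np.float32(355.434), np.float32(142.67), array([461.578, 364.738])]
```

```bash
cat >> h.py <<'E'
Z=np.array([0,0,1.])
def R_pick(h,a,s):
    h=np.array([h[0],h[1],0.]);h/=np.linalg.norm(h);d=-np.sin(a)*h-np.cos(a)*Z;y=s*np.cross(Z,h);return np.column_stack([np.cross(y,d),y,d])
def R_place(g,a,s):
    g=np.array([g[0],g[1],0.]);g/=np.linalg.norm(g);d=np.cos(a)*g-np.sin(a)*Z;y=s*np.cross(Z,g);return np.column_stack([np.cross(y,d),y,d])
yaw=0.121;DX=np.array([np.cos(yaw),np.sin(yaw),0]);DY=np.array([-np.sin(yaw),np.cos(yaw),0]);DOCK=np.array([654.,12.,0])
def slot(i): return DOCK+DY*[-138,-46,46,138][i]
E
python3 - <<'E'
from h import *
M=[((451.6,239),(.02,1)),((439,-238.6),(.21,-.98)),((423.7,97),(.22,-.98))]
q0=sensors.read_state()['q']
def ik(p,R):
    try: q=ctrl.solve_ik(p,R)
    except Exception as e: return None
    return None if q is None else np.round(q,2)
for a in np.radians([20,30,40,50]):
  for s in(1,-1):
    print('a',round(np.degrees(a)),'s',s)
    for c,h in M:
        R=R_pick(h,a,s);p=np.array([*c,28.])-6*R[:,2];print('  pick',c,ik(p,R),ik(p+Z*150,R) is not None)
    for i in range(4):
      r=''
      for gd in(-60,-30,0,30,60):
        g=np.arctan2(slot(i)[1],slot(i)[0])+np.radians(gd)
        R=R_place((np.cos(g),np.sin(g)),a,s);p=slot(i)+Z*66-6*R[:,2];A=ik(p,R);B=ik(p+Z*120,R)
        r+=f'{gd}:{None if A is None else A.tolist()},{B is not None} | '
      print('  slot',i,r)
E
```

```text
a 20 s 1
  pick (451.6, 239) [ 0.49  0.5   1.72 -0.34  1.13 -2.45] True
  pick (439, -238.6) [-0.78  0.5   1.71  0.2   1.23 -1.09] True
  pick (423.7, 97) [-0.2   0.3   2.02  0.38  1.   -0.66] True
  slot 0 -60:None,False | -30:[-0.07, 0.65, 1.95, 4.02, 0.82, 1.13],True | 0:[-0.4, 0.6, 2.08, 2.85, 0.78, 1.71],True | 30:[-0.68, 0.65, 1.95, 1.87, 0.99, 2.12],True | 60:[-0.75, 0.79, 1.62, 1.3, 1.34, 2.33],True | 
  slot 1 -60:None,False | -30:[0.07, 0.63, 1.99, 4.01, 0.84, 1.16],True | 0:[-0.28, 0.59, 2.13, 2.84, 0.81, 1.7],True | 30:[-0.57, 0.63, 1.99, 1.86, 1.01, 2.09],True | 60:[-0.64, 0.77, 1.67, 1.3, 1.35, 2.29],True | 
  slot 2 -60:None,False | -30:[0.22, 0.63, 2.01, 4.0, 0.85, 1.17],True | 0:[-0.15, 0.58, 2.15, 2.84, 0.83, 1.7],True | 30:[-0.44, 0.63, 2.01, 1.86, 1.02, 2.08],True | 60:[-0.51, 0.76, 1.69, 1.29, 1.35, 2.28],True | 
  slot 3 -60:None,False | -30:[0.36, 0.63, 2.01, 4.0, 0.85, 1.17],True | 0:[-0.0, 0.58, 2.14, 2.84, 0.82, 1.7],True | 30:[-0.3, 0.63, 2.01, 1.86, 1.02, 2.09],True | 60:[-0.36, 0.76, 1.68, 1.29, 1.35, 2.29],True | 
a 20 s -1
  pick (451.6, 239) [ 0.49  0.
[... 6386 characters left out ...]
[-0.36, 0.41, 1.91, 0.69, 0.18, 0.75],True | 30:[-0.53, 0.46, 1.82, 1.01, 0.62, -0.08],True | 60:[-0.6, 0.59, 1.61, 0.83, 1.04, -0.36],True | 
  slot 1 -60:None,False | -30:None,True | 0:[-0.24, 0.37, 1.96, 0.79, 0.17, 0.65],True | 30:[-0.41, 0.43, 1.88, 1.03, 0.62, -0.12],True | 60:[-0.48, 0.56, 1.66, 0.84, 1.04, -0.39],True | 
  slot 2 -60:None,False | -30:None,True | 0:[-0.1, 0.36, 1.98, 0.83, 0.16, 0.6],True | 30:[-0.28, 0.41, 1.9, 1.04, 0.62, -0.14],True | 60:[-0.35, 0.54, 1.68, 0.84, 1.04, -0.41],True | 
  slot 3 -60:None,False | -30:None,True | 0:[0.04, 0.36, 1.98, 0.81, 0.17, 0.62],True | 30:[-0.14, 0.42, 1.89, 1.04, 0.62, -0.13],True | 60:[-0.21, 0.55, 1.68, 0.84, 1.04, -0.4],True |
```

```bash
cat >> h.py <<'E'
KEYS=dict(square=(588.4,-287.9),round=(581.3,-333.5),bar=(574.7,-378.8))
def key_R():
    ck=np.array([np.cos(-.15),np.sin(-.15),0]);best=None
    for s in(1,-1):
        y=s*ck;R=np.column_stack([np.cross(y,-Z),y,-Z]);q=ctrl.solve_ik(np.array([581,-333,140.]),R)
        if q is not None:
            c=np.abs(np.array(q)-sensors.read_state()['q']).max()
            if best is None or c<best[0]:best=(c,R)
    return best[1]
def press(name):
    ctrl.gripper_to(0);R=key_R();x,y=KEYS[name];top=38.5+ctrl.tcp_to_tips
    ctrl.move_ptp(np.array([x,y,top+60]),R);e=sensors.read_state()['eef_pos']-np.array([x,y,top+60]);print('err',e.round(1))
    p=np.array([x,y,top])-[e[0],e[1],0]
    ctrl.move_l(p+Z*8-Z*e[2],vel=100)
    f0=sensors.read_state()['force'][2]
    r=ctrl.move_l(p-Z*8,vel=25,threshold=8);ctrl.hold(.25);s=sensors.read_state()
    print(name,r,'tip z',(s['eef_pos'][2]-ctrl.tcp_to_tips).round(2),'dF',round(s['force'][2]-f0,2),s['grip_width'])
    ctrl.move_l(p+Z*60,vel=120)
E
python3 - <<'E'
from h import *
press('round');print(sensors.read_state()['t'])
im,d=grab('top','top1');np.save('pics/top1d.npy',d);grab('side','side1')
for m in find_mics(im,d): print({k:np.round(v,2).tolist() for k,v in m.items()})
E
```

```text
err [-0.4 -1.4  0.7]
round True tip z 33.61 dF 5.02 -0.1627221868520276
4.6
{'c': [716.97998046875, -560.5], 'a': [-0.30000001192092896, 0.9599999785423279], 'wq': 8.78, 'L': 115.80000305175781, 'W': 76.08000183105469, 'zt': 58.21, 'ends': [214.16, 159.29], 'px': [442.47, 142.09]}
{'c': [596.5, -293.94000244140625], 'a': [-0.9900000095367432, 0.1599999964237213], 'wq': 23.38, 'L': 100.52999877929688, 'W': 85.25, 'zt': 31.84, 'ends': [215.34, 154.87], 'px': [348.26, 178.88]}
{'c': [451.6400146484375, 238.97999572753906], 'a': [0.019999999552965164, 1.0], 'wq': -0.24, 'L': 99.55000305175781, 'W': 45.36000061035156, 'zt': 45.94, 'ends': [191.48, 156.62], 'px': [167.76, 226.3]}
{'c': [423.67999267578125, 96.94999694824219], 'a': [0.2199999988079071, -0.9800000190734863], 'wq': -4.31, 'L': 99.58000183105469, 'W': 44.66999816894531, 'zt': 46.1, 'ends': [153.51, 163.06], 'px': [215.12, 237.32]}
```

View pics/top1.png

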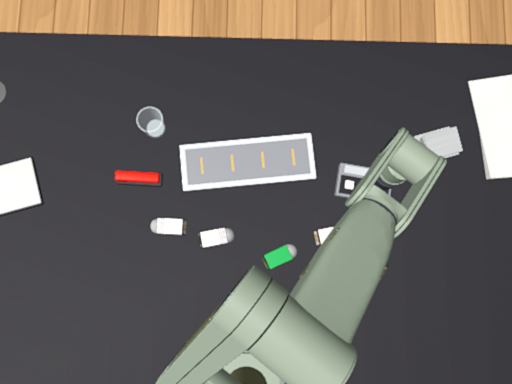

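View pics/side1.png

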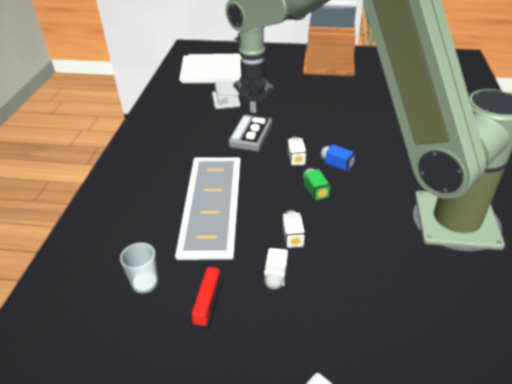

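Round key pressed: it went to 4.9 mm, and the tip read 33.6 mm. The top view at (430,330) and the side view show no fourth microphone in the areas hidden before, so there are three. Now I'll pick the left microphone at (168,226).

```bash
cat >> h.py <<'E'
import json
A=np.radians(40);S=-1
def pick(m,a=A,s=S,gz=27):
    c=np.array([*m['c'],22.]);h=np.array([*m['a'],0.]);h/=np.linalg.norm(h)
    R=R_pick(h,a,s);d=R[:,2];G=np.array([c[0],c[1],gz]);p=G-6*d
    ctrl.gripper_to(68,60)
    ctrl.move_ptp(p-90*d+Z*40,R);ctrl.move_l(p-60*d,R,vel=200)
    e=sensors.read_state()['eef_pos']-(p-60*d)
    hit=ctrl.move_l(p,vel=80,threshold=12)
    ctrl.gripper_to(30,60);st=sensors.read_state();print('hit',hit,'err',(st['eef_pos']-p).round(1),'width',st['grip_width'])
    Re=np.array(st['eef_rot']);pc=Re.T@(c-st['eef_pos']);pc[1]=0
    json.dump(dict(pc=pc.tolist(),h=(Re.T@h).tolist()),open('held.json','w'));print('pc',pc.round(1))
    ctrl.move_l(p+Z*150,vel=150);st=sensors.read_state();print('lifted',st['grip_width'],st['t'],np.round(st['force'],1))
def place_pose(i,gd,a=A,s=S,cz=64.):
    sl=slot(i);g=np.arctan2(sl[1],sl[0])+np.radians(gd);R=R_place((np.cos(g),np.sin(g)),a,s)
    pc=np.array(json.load(open('held.json'))['pc']);return sl+Z*cz-R@pc,R
def pre(i,gd):
    p,R=place_pose(i,gd);ctrl.move_ptp(p+Z*100,R);st=sensors.read_state()
    H=json.load(open('held.json'));Re=np.array(st['eef_rot']);print('expect mic c',(st['eef_pos']+Re@H['pc']).round(1),'axis',(Re@H['h']).round(3),'w',st['grip_width'],st['t'])
def look(tag):
    for n in('top','side'): 
        im,d=grab(n,tag+n)
        st=sensors.read_state();X=np.array(st['eef_pos']);u,v=proj(n,X).astype(int);u=np.clip(u,80,431);v=np.clip(v,70,313)
        crop(im,u-80,u+80,v-70,v+70,4,f'{tag}{n}c');print(n,'crop origin',u-80,v-70)
def put(i,gd):
    p,R=place_pose(i,gd);ctrl.move_l(p+Z*12,R,vel=120);e=sensors.read_state()['eef_pos']-(p+Z*12)
    hit=ctrl.move_l(p-Z*4-e,R,vel=25,threshold=6);st=sensors.read_state()
    print('contact',hit,'mic z',(st['eef_pos']-p)[2].round(1)+64,'w',st['grip_width'],'xy',(st['eef_pos']-p)[:2].round(1))
    ctrl.hold(.2);ctrl.gripper_to(68);ctrl.hold(.2);d=R[:,2];ctrl.move_l(st['eef_pos']-d*110,R,vel=150);print(sensors.read_state()['t'])
E
python3 - <<'E'
from h import *
im,d=cv2.imread('pics/top1.png')[:,:,::-1],np.load('pics/top1d.npy')
m=[m for m in find_mics(im,d) if np.hypot(*(m['c']-[451,239]))<30][0]
pick(m);pre(3,30);look('a')
E
```

```text
hit False err [0.5 0.8 0.6] width 43.1396075789884
pc [ 3.   0.  10.8]
lifted 43.55250763533671 10.5083 [ 0.1  0.3 -2. ]
expect mic c [636.7 149.8 163.3] axis [0.003 0.    1.   ] w 43.155554616210026 12.025
top crop origin 118 87
side crop origin 123 119
```

```bash
cd pics; python3 -c "
import cv2,numpy as np
cv2.imwrite('a_both.png',cv2.resize(np.hstack([cv2.imread('atopc.png'),cv2.imread('asidec.png')]),(790,346)))"
```

```text
(no output)
```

View pics/a_both.png

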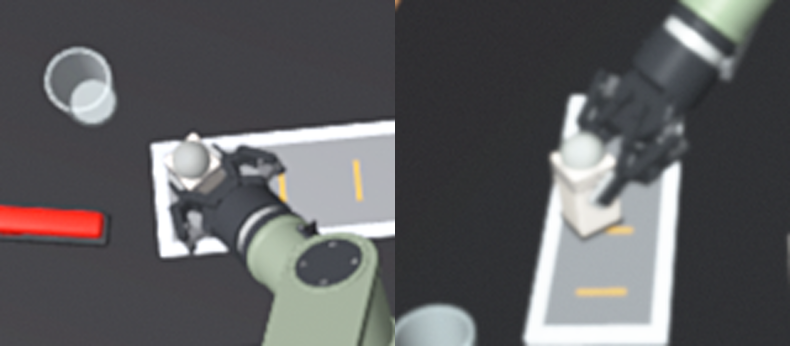

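The microphone hangs upright with its dome up over slot 3 (left pane (190,160), right pane (585,190)). Lowering it.

```bash
python3 - <<'E'
from h import *
put(3,30)
# move to a lifted pose away, re-look
st=sensors.read_state();ctrl.move_l(st['eef_pos']+Z*120,vel=200);look('b')
im,d=optics.grab_frame('top')
for m in find_mics(im,d): print({k:np.round(v,2).tolist() for k,v in m.items()})
W=cloud('top',d);z=np.nan_to_num(W[...,2]);M=(z>95)&(z<125)&(np.hypot(W[...,0]-637,W[...,1]-150)<45);print('standing top',M.sum(),W[M].mean(0))
np.save('pics/bd.npy',d)
E
cd pics; python3 -c "
import cv2,numpy as np
cv2.imwrite('b_both.png',cv2.resize(np.hstack([cv2.imread('btop.png'),cv2.imread('bside.png')]),(800,300)))"
```

```text
contact True mic z 62.4 w 43.2800650393423 xy [-0.3 -0.1]
15.2167
top crop origin 137 104
side crop origin 152 75
{'c': [716.989990234375, -560.52001953125], 'a': [-0.30000001192092896, 0.9599999785423279], 'wq': 4.34, 'L': 115.73999786376953, 'W': 76.08000183105469, 'zt': 57.95, 'ends': [213.55, 165.9], 'px': [441.4, 143.19]}
{'c': [439.05999755859375, -238.80999755859375], 'a': [0.20999999344348907, -0.9800000190734863], 'wq': -1.07, 'L': 99.63999938964844, 'W': 44.369998931884766, 'zt': 46.15, 'ends': [170.85, 145.3], 'px': [331.45, 234.92]}
{'c': [423.67999267578125, 96.94999694824219], 'a': [0.2199999988079071, -0.9800000190734863], 'wq': -4.55, 'L': 99.58000183105469, 'W': 44.66999816894531, 'zt': 45.75, 'ends': [152.93, 164.24], 'px': [215.12, 237.31]}
standing top 179 [634.83196638 148.469394   108.34375124]
```

View pics/b_both.png

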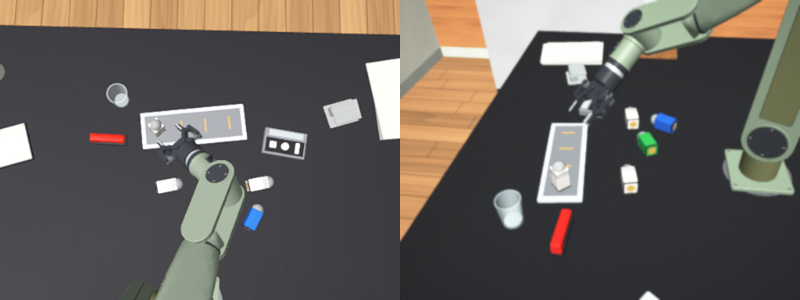

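The first microphone stands at (155,127) in the left pane, upright in both views, with its top at about 108 mm. Next is the one at (215,237), going to slot 2.

```bash
cat > both.py <<'E'
import cv2,numpy as np,sys
t=sys.argv[1];s=sys.argv[2] if len(sys.argv)>2 else ''
cv2.imwrite(f'pics/{t}_both{s}.png',cv2.resize(np.hstack([cv2.imread(f'pics/{t}top{s}.png'),cv2.imread(f'pics/{t}side{s}.png')]),(798,346 if s else 300)))
E
python3 - <<'E'
from h import *
im,d=grab('top','c0')
m=[m for m in find_mics(im,d) if np.hypot(*(m['c']-[424,97]))<60][0];print(m)
pick(m);pre(2,30);look('c')
E
python3 both.py c c
```

```text
{'c': array([423.67624 ,  96.949165], dtype=float32), 'a': array([ 0.2213376, -0.9751973], dtype=float32), 'wq': np.float64(-4.461560684447032), 'L': np.float32(99.57519), 'W': np.float32(44.66588), 'zt': np.float64(46.03300818826991), 'ends': (np.float64(152.9290780141844), np.float64(164.19999999999996)), 'px': array([215.14119923, 237.30367505])}
hit False err [ 0.7 -0.5  0.5] width 43.64224163260128
pc [ 3.   0.  10.6]
lifted 43.769175960193685 21.275 [-0.3 -0.1 -1.7]
expect mic c [648.3  57.8 163.8] axis [0.001 0.    1.   ] w 43.24029640799212 23.5
top crop origin 152 84
side crop origin 127 95
```

View pics/c_bothc.png

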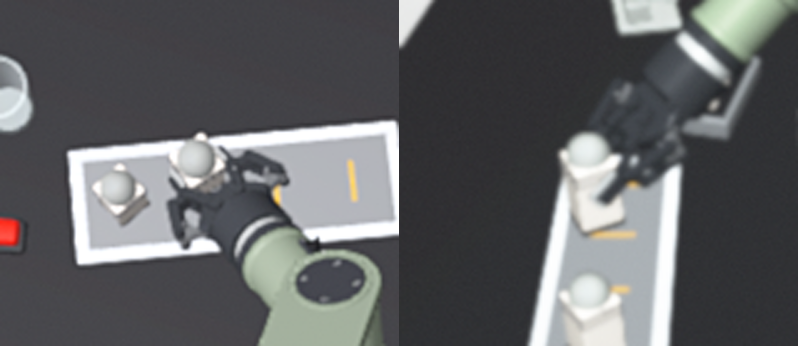

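It is held upright at pane (200,160), next to the standing one at (120,190), with clearance. Put it down and fetch the third at once, measuring afresh.

```bash
python3 - <<'E'
from h import *
put(2,30)
st=sensors.read_state();ctrl.move_l(st['eef_pos']+Z*120,vel=200);look('d')
im,d=grab('top','d0');np.save('pics/d0d.npy',d)
for m in find_mics(im,d): print({k:np.round(v,2).tolist() for k,v in m.items()})
W=cloud('top',d);z=np.nan_to_num(W[...,2])
for i in(3,2):
    s=slot(i);M=(z>95)&(z<125)&(np.hypot(W[...,0]-s[0],W[...,1]-s[1])<40);print('standing',i,M.sum(),W[M].mean(0),s)
E
python3 both.py d
```

```text
contact True mic z 63.3 w 43.238132269143584 xy [-0.1  0.1]
26.6667
top crop origin 170 104
side crop origin 157 56
{'c': [717.0999755859375, -560.9000244140625], 'a': [-0.30000001192092896, 0.9599999785423279], 'wq': 3.68, 'L': 114.94999694824219, 'W': 76.08000183105469, 'zt': 57.73, 'ends': [215.95, 170.32], 'px': [441.34, 143.19]}
standing 3 183 [634.41167195 147.86819465 107.8543694 ] [637.34271609 148.99100296   0.        ]
standing 2 175 [645.59725909  57.99093547 108.61288153] [648.44757203  57.66366765   0.        ]
```

View pics/d_both.png

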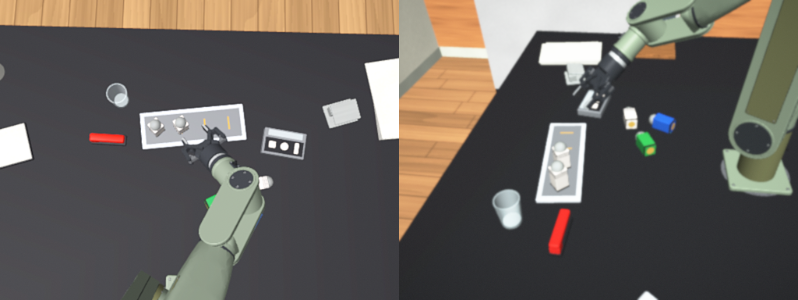

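Two microphones stand at (155,127) and (180,125). The arm hides the third at about (265,183) in the left pane, so I'll swing left, measure it, and then pick it for slot 0, the rightmost place.

```bash
python3 - <<'E'
from h import *
st=sensors.read_state();q=np.array(st['q']);q[0]+=0.6;q[1]-=0.2;ctrl.set_joints(q)
im,d=grab('top','e0')
L=find_mics(im,d)
for m in L: print(np.round(m['c'],1),np.round(m['a'],3),m['L'],m['W'],m['wq'])
L=[m for m in L if np.hypot(*(m['c']-[439,-239]))<100]
if L:
    pick(L[0]);pre(1,30);look('e')
E
python3 both.py e c
```

```text
[ 717.  -560.5] [-0.295  0.955] 115.80194 76.083824 4.455526639246912
[ 439.2 -238.1] [ 0.219 -0.976] 101.05721 44.386658 -0.4322223087548799
hit False err [ 0.5 -1.   0.6] width 43.324170202258074
pc [ 2.8  0.  11. ]
lifted 43.23258909228892 34.3833 [-0.5  0.4 -2.6]
expect mic c [659.6 -33.9 163.8] axis [0.002 0.001 1.   ] w 43.39673283987237 36.325
top crop origin 186 80
side crop origin 131 74
```

View pics/e_bothc.png

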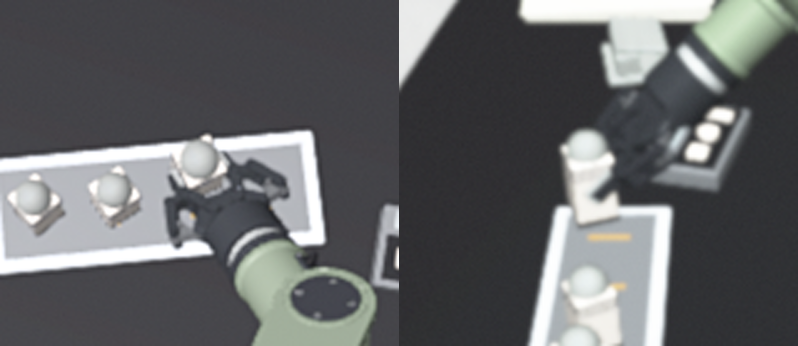

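The third is held upright at pane (200,165) over slot 1, a free place well clear of the console. I'm placing it there instead of slot 0.

```bash
python3 - <<'E'
from h import *
put(1,30)
st=sensors.read_state();ctrl.move_l(st['eef_pos']+Z*120,vel=200)
q=np.array(sensors.read_state()['q']);q[0]-=0.6;q[1]-=.2;ctrl.set_joints(q)
look('f');im,d=grab('top','f0')
for m in find_mics(im,d): print(np.round(m['c'],1),m['L'],m['W'])
W=cloud('top',d);z=np.nan_to_num(W[...,2])
for i in(3,2,1):
    s=slot(i);M=(z>95)&(z<125)&(np.hypot(W[...,0]-s[0],W[...,1]-s[1])<40);print('standing',i,M.sum(),W[M].mean(0).round(1),s.round(1))
print(sensors.read_state()['t'])
E
python3 both.py f
```

```text
contact True mic z 59.2 w 43.44418662047793 xy [-0.9  0.4]
39.6083
top crop origin 344 162
side crop origin 226 0
[ 717.1 -560.9] 114.9504 76.083824
standing 3 181 [634.5 148.9 108.4] [637.3 149.    0. ]
standing 2 181 [645.3  58.2 108.1] [648.4  57.7   0. ]
standing 1 180 [656.  -31.6 108.1] [659.6 -33.7   0. ]
41.8417
```

View pics/f_both.png

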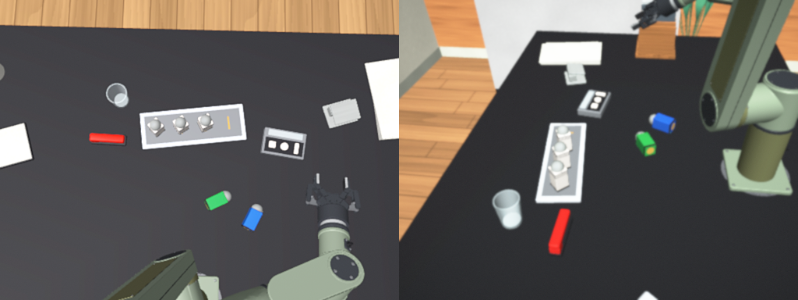

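All three stand, at (155,127), (180,125) and (205,121) in the left pane, with equal top heights of 108 mm, and no other white microphone is on the desk. Third contact came 5 mm low, which suggests a small slip in the grip, but it stands fine. Now the square key, then the bar key.

```bash
python3 - <<'E'
from h import *
press('square');ctrl.hold(.3);press('bar')
st=sensors.read_state();ctrl.move_l(st['eef_pos']+Z*100,vel=200)
q=np.array(sensors.read_state()['q']);q[0]-=0.5;q[1]-=.2;ctrl.set_joints(q);ctrl.hold(.3)
look('g');im,d=grab('top','g0');crop(im,140,400,100,240,3,'gcrop')
im2,_=optics.grab_frame('side');crop(im2,120,310,100,300,3,'gcrop2')
W=cloud('top',d);z=np.nan_to_num(W[...,2])
for i in(3,2,1):
    s=slot(i);M=(z>95)&(z<125)&(np.hypot(W[...,0]-s[0],W[...,1]-s[1])<40);print('standing',i,M.sum(),W[M].mean(0).round(1))
print(sensors.read_state()['t'])
E
```

```text
err [-0.2 -0.6  0.5]
square True tip z 33.65 dF 5.49 0.05316471631757182
err [-0.5 -1.3 -0.1]
bar True tip z 33.64 dF 5.63 -0.11785871604724084
top crop origin 351 214
side crop origin 264 0
standing 3 177 [635.  148.7 108.1]
standing 2 179 [645.8  57.7 108. ]
standing 1 177 [656.2 -31.6 107.9]
51.4667
```

View pics/gcrop.png

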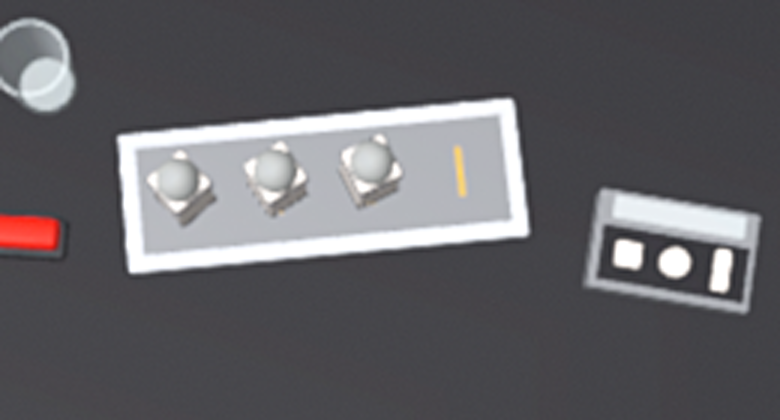

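View pics/gcrop2.png

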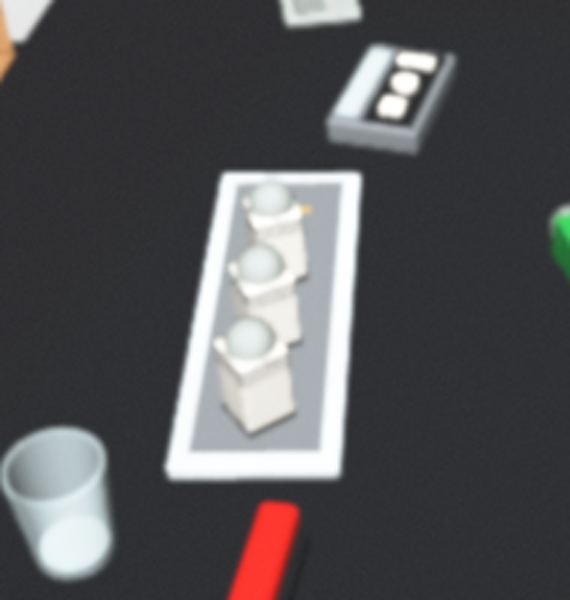

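Both views show three microphones upright with domes up on the plate. The keys are all up, and the pen cup and stapler have not moved. The arm is clear, so I'm handing the job in.

```bash
python3 - <<'E'
from plant import ctrl
ctrl.finish_job()
E
```

```text
the job is handed in; nothing more can be done
```

The job is handed in. I pressed the round key, stood the three white microphones that were present on the dock plate, released them, and then pressed the square key and the bar key. It took about 51 s of robot time. `finish_job` gives no verdict, so I don't know the judged result.

**Last checks:**
- **Keys:** each one went down about 4.9 mm, past the 3.5 mm it needs. In the final picture all three looked up again.
- **Microphones:** all three tops read 108 mm, and both views show them upright and well inside the plate.
- **Fourth microphone:** I found none in either view, including the areas the arm had hidden at first.
- **Bystanders:** the stapler, pen cup and the blue and green look-alikes show no sign of being moved. That is from looking at the pictures, not from measuring them.

**One reading that disagreed:** the third microphone touched the plate about 5 mm lower than expected. It probably slipped a little in the grip, but it stands as straight as the other two.

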